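# Close the washed steel jars with their stacked lids

### The job

The four steel jars have been washed and their lids are stacked on the white plate, small on large. Take the stack apart and put each lid on the jar it fits, pushed fully down so that it sits level on the jar's shoulder. Leave the jars and the two small brown bottles standing upright where they are.

Things in the scene. Friction and masses are not known exactly. Their poses are not given: they have to be found in the camera images.
- lid_1_knob (a point): smallest lid: steel cap, 64 mm outer diameter, flat top, 28 mm tall skirt, hollow below (25 mm deep, wall 2.5 mm), about 50 g, with a black knob, 20 mm diameter, 20 mm tall, on the top's centre. Starts on top of the stack; each lid's hollow hides the next knob. Point: middle of the knob, 10 mm above the flat top, 38 mm above the skirt's lower edge; z up out of the knob.
- lid_2_knob (a point): second smallest lid: steel cap, 80 mm outer diameter, flat top, 28 mm tall skirt, hollow below (25 mm deep, wall 2.5 mm), about 70 g, with a black knob, 20 mm diameter, 20 mm tall, on the top's centre. Starts under the smallest lid; each lid's hollow hides the next knob. Point: middle of the knob, 10 mm above the flat top, 38 mm above the skirt's lower edge; z up out of the knob.
- lid_3_knob (a point): second largest lid: steel cap, 96 mm outer diameter, flat top, 28 mm tall skirt, hollow below (25 mm deep, wall 2.5 mm), about 90 g, with a black knob, 20 mm diameter, 20 mm tall, on the top's centre. Starts under the second smallest lid; each lid's hollow hides the next knob. Point: middle of the knob, 10 mm above the flat top, 38 mm above the skirt's lower edge; z up out of the knob.
- lid_4_knob (a point): largest lid: steel cap, 112 mm outer diameter, flat top, 28 mm tall skirt, hollow below (25 mm deep, wall 2.5 mm), about 120 g, with a black knob, 20 mm diameter, 20 mm tall, on the top's centre. Starts at the bottom of the stack, its edge 4 mm above the table, on a white plate; each lid's hollow hides the next knob. Point: middle of the knob, 10 mm above the flat top, 38 mm above the skirt's lower edge; z up out of the knob.
- jar_1_rim (a point): smallest jar: open empty steel jar, loose, body 64 mm in diameter up to a shoulder 50 mm high, then a neck 18 mm tall, 52 mm in diameter, tapering in 5 mm per side to the mouth. Point: centre of the mouth, 68 mm above the table; z up. The lid of its diameter goes over the neck with 3.5 mm play all round and rests on the shoulder, its knob's middle 20 mm above this point.
- jar_2_rim (a point): second smallest jar: open empty steel jar, loose, body 80 mm in diameter up to a shoulder 60 mm high, then a neck 18 mm tall, 68 mm in diameter, tapering in 5 mm per side to the mouth. Point: centre of the mouth, 78 mm above the table; z up. The lid of its diameter goes over the neck with 3.5 mm play all round and rests on the shoulder, its knob's middle 20 mm above this point.
- jar_3_rim (a point): second largest jar: open empty steel jar, loose, body 96 mm in diameter up to a shoulder 70 mm high, then a neck 18 mm tall, 84 mm in diameter, tapering in 5 mm per side to the mouth. Point: centre of the mouth, 88 mm above the table; z up. The lid of its diameter goes over the neck with 3.5 mm play all round and rests on the shoulder, its knob's middle 20 mm above this point.
- jar_4_rim (a point): largest jar: open empty steel jar, loose, body 112 mm in diameter up to a shoulder 80 mm high, then a neck 18 mm tall, 100 mm in diameter, tapering in 5 mm per side to the mouth. Point: centre of the mouth, 98 mm above the table; z up. The lid of its diameter goes over the neck with 3.5 mm play all round and rests on the shoulder, its knob's middle 20 mm above this point.
- bottle_1_mid (a point): a small brown glass bottle with a white cap, 32 mm in diameter and 82 mm tall, standing loose among the jars; it is not part of the job. The point is half-way up its axis; z points up.
- bottle_2_mid (a point): a small brown glass bottle with a white cap, 32 mm in diameter and 82 mm tall, standing loose among the jars; it is not part of the job. The point is half-way up its axis; z points up.
Things that resemble listed ones, but are neither listed nor needed, are in the scene too. What is shaped like the part that bears jar_4_rim but purple or red is not meant.

How it is judged:
By the outcome, as a careful person would: the job done as asked, in the order asked, and still so for the second after the job is handed in, with the robot touching nothing.
It also fails if it takes over 99 s, if anything falls off the work surface, if the arm or the gripper's body presses on something with over 40 N, if the wrist force passes 120 N, or if a joint passes its speed limit or range.

### The arm

A 6-joint arm with a two-finger parallel gripper is mounted at the origin on the work surface. World frame = base frame: x ahead of the robot, y to its left, z up, the work surface at z = 0. Lengths are in mm, angles in rad, forces in N, time in s.
With the tool pointing down it reaches from about 250 to 800 mm from the base axis. Payload 8.5 kg.
Tool frame: the origin (TCP) lies midway between the tips of the shut fingers; the grasp point (between the pads) lies 19 mm behind it; z points along the fingers, y is the line along which they close (so a half turn about z gives the same grasp; the last joint's range is limited). The gripper opens to 85 mm and grips with 20 to 120 N. Pads are 22 mm wide; open, the fingers measure 114 mm over their backs; the gripper's body (76 mm by 85 mm) begins 54 mm behind the grasp point. The pads swing forward as they close: fully open they stand 13 mm farther back than shut.
Start: joints at [-1.253, 0.238, -0.013, 1.319, 0, 1.571], TCP at [164.034, -498.666, 197.576] pointing down, gripper open.
Joint ranges: [-2.66, 2.66], [-1.03, 1.9], [-1.14, 1.46], [-1.82, 2.27], [-1.45, 1.34], [-3.14, 3.14]. Speed limits (rad/s): [2.22, 2.22, 2.79, 3.14, 3.14, 3.14].

### API

Orientations are given as a rotation vector (axis times angle).
In Python, from station import monitor, vision, bot gives the robot as it stands.
- The arm moves only by the tool apply_moves, never from a script. Its argument "moves" is text: rows parted by semicolons, each of 4 numbers parted by spaces: the shift along the world's x, y, z in units of 30 mm (1.0 is 30 mm), then the turn about the world's z in units of 10 degrees (1.0 is 10 degrees). A call has 1 to 5 rows; each row shifts and turns the commanded pose from where the row before left it; what a row does not reach is not made up. A row lasts 1/8 s, in which the tool goes at most 62.5 mm and 10.7 degrees, less where a joint would pass 70% of its speed; a pose out of reach is approached as far as the arm can. A call is refused whole if a number of a shift passes 1 or a number of a turn 1, either way. A call with a gripper value outside its range is refused whole. "grip" is the closure, from 0 (fully open) to 1 (shut), set as the call begins (left out, the last holds). The fingers move at their own pace and stop on an object; the grip force is fixed at half the most. Time passes only in rows, so rows that do not move let the fingers close. It gives the time, the measured TCP pose, the force, the opening and the grip force at its end, in the units of the state.
- monitor.get_obs(): the state, without advancing time (a new reading comes with each control period).
- vision.get_image(name): name is "scene" or "top" or "wrist"; returns a dict with "pixels" (384x512x3 uint8, red, green, blue), "fx", "fy", "cx", "cy" (pixels), "distortion" ([k1, k2, p1, p2, k3] as OpenCV has them; the pictures are not rectified), "extrinsics" (4x4, takes a point from world to camera coordinates); the wrist camera has in their place "T_tool_cam" (4x4, takes a point from camera to tool coordinates, whose origin is the TCP and whose axes are the flange's). Camera axes: x right, y up, looking along -z (the intrinsics and any distortion apply to the point x, -y, -z); pixel columns grow to the right and rows downward; lengths in mm; the calibration is good to about 2 mm. A picture is of the moment at which its call begins: read the wrist's pose just before it. There is no depth.
- bot.finish_job(): hands the job in; it is judged then, once.
The state is a dict: "time": time; "qpos": joint angles; "joint_vel": joint speeds; "joint_torque": joint torques, N m; "ee_pos": TCP position; "orientation": TCP orientation; "force": force on the tool from outside, world axes, zero at the start; "torque": the same for the moment, N m; "grip_width": opening from 0.0 (shut) to 1.0 (fully open); "finger_force": force on a finger pad.
Only numpy, scipy, OpenCV 4.12 (cv2) and the standard library are available. Lean on these libraries where they do the work, as an engineer would, in place of code of your own. Each camera call takes 0.05 s, during which the arm holds its last target. There are 200 camera calls.

## Working session

There is one attempt and no reset: what is moved stays moved. The work goes in short steps, Python scripts to look and compute and a tool call to move; the robot and the scene stay as the last step left them, time stands still between calls to the robot, and variables do not carry over. Pictures are saved under pics/ and viewed, at most 14 in all, crops included, and the job is handed in when it is done.

Besides the shell and the picture viewer there is one more tool, called after "Request:" as name(argument=value, ...) on one line, values as JSON. apply_moves: Moves the arm, as the interface text tells. Its arguments: {"type":"object","properties":{"moves":{"type":"string"},"grip":{"type":"number"}},"required":["moves"]}

```bash
ls; mkdir -p pics
python3 - <<'E'
from station import monitor, vision, bot
import cv2,numpy as np,pickle
o=monitor.get_obs();print(o)
d={}
for n in ["scene","top"]:
    im=vision.get_image(n);d[n]=im
    print(n,im["fx"],im["fy"],im["cx"],im["cy"],im["distortion"],np.round(im["extrinsics"],3).tolist())
    cv2.imwrite(f"pics/{n}0.png",cv2.resize(im["pixels"][:,:,::-1],(800,600),interpolation=cv2.INTER_CUBIC))
pickle.dump(d,open("d0.pkl","wb"))
E
```

```text
pics
{'time': 0.0, 'qpos': array([-1.25300966e+00,  2.38805329e-01, -1.42500604e-02,  1.31916189e+00,
        1.98881888e-05,  1.57081443e+00]), 'joint_vel': array([-0.00154294, -0.00168325, -0.0021572 ,  0.00017847,  0.00168246,
       -0.0007802 ]), 'joint_torque': array([ 8.52853409e-04, -5.38776541e+01,  3.46437979e+01,  1.81790662e-02,
       -2.47003851e-05, -4.82513690e-05]), 'ee_pos': array([ 163.91179257, -498.28921036,  196.9663903 ]), 'orientation': array([-3.10063398e+00, -4.96829735e-01,  3.22193289e-04]), 'force': array([ 0.17937132,  0.66527643, -0.34060564]), 'torque': array([ 0.00759798, -0.03793063,  0.01773914]), 'finger_force': 0.0, 'grip_width': 1.000241418404498}
scene 440.47077123209397 440.47077123209397 262.1771017552431 193.43482939752772 [-0.05374272  0.          0.          0.          0.        ] [[0.617, 0.787, -0.018, -307.568], [-0.582, 0.471, 0.663, 202.719], [0.53, -0.399, 0.749, -1371.585], [0.0, 0.0, 0.0, 1.0]]
top 375.18611277184124 375.18611277184124 256.7731351893425 192.11427470294336 [-0.12295438  0.          0.          0.          0.        ] [[0.019, -0.999, 0.036, -23.28], [0.989, 0.024, 0.148, -492.441], [-0.148, 0.033, 0.988, -947.16], [0.0, 0.0, 0.0, 1.0]]
```

View pics/scene0.png

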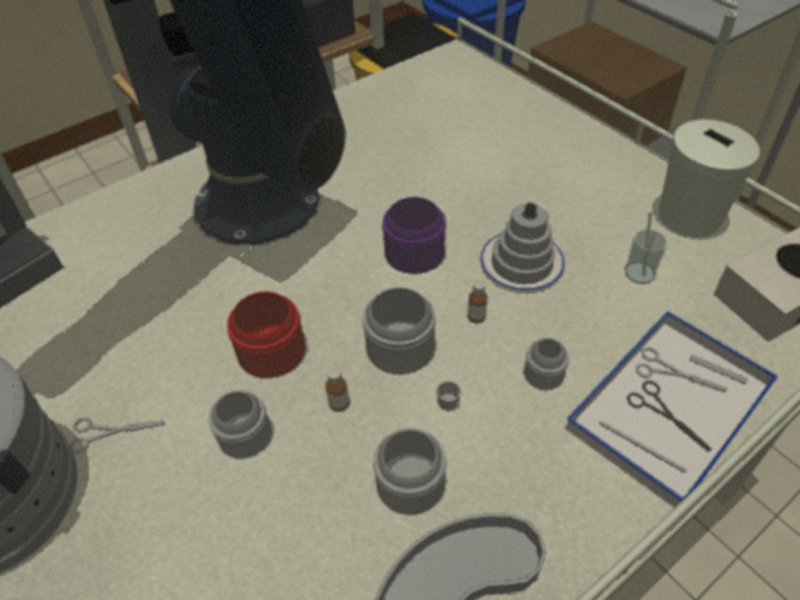

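View pics/top0.png

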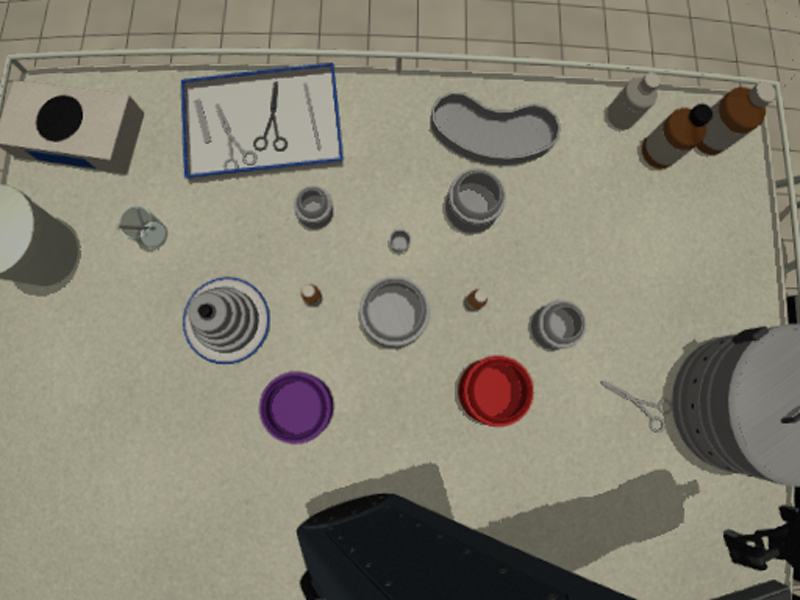

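The scene view shows the stack (knob at 530,210) with the purple and red decoy jars nearby. In the top view the knob is at (207,312), and the steel jars are jar 1 (314,207), jar 2 (558,325), jar 3 (474,200) and jar 4 (394,312). The bottles are at (311,295) and (476,299). Next I'll refine the positions by fitting the known circles to image edges in both cameras.

```bash
cat > h.py <<'E'
import numpy as np,cv2,pickle
from scipy.optimize import minimize
def proj(im,P):
    P=np.atleast_2d(P);E=np.array(im["extrinsics"]);c=P@E[:3,:3].T+E[:3,3]
    c=c*[1,-1,-1]
    K=np.array([[im["fx"],0,im["cx"]],[0,im["fy"],im["cy"]],[0,0,1]])
    return cv2.projectPoints(c.reshape(-1,1,3),np.zeros(3),np.zeros(3),K,np.array(im["distortion"]))[0].reshape(-1,2)
def unproj(im,uv,z):
    K=np.array([[im["fx"],0,im["cx"]],[0,im["fy"],im["cy"]],[0,0,1]])
    n=cv2.undistortPoints(np.array([[uv]],float),K,np.array(im["distortion"]))[0,0]
    E=np.array(im["extrinsics"]);R=E[:3,:3];C=-R.T@E[:3,3];d=R.T@np.array([n[0],-n[1],-1])
    return C+d*(z-C[2])/d[2]
T=np.linspace(0,2*np.pi,90)[:-1]
def circ(x,y,r,z): return np.c_[x+r*np.cos(T),y+r*np.sin(T),0*T+z]
def grad(im):
    g=cv2.GaussianBlur(im["pixels"].astype(np.float32),(0,0),1.2)
    return np.sqrt(sum(cv2.Sobel(g[:,:,c],cv2.CV_32F,*a)**2 for c in range(3) for a in((1,0),(0,1))))
def samp(G,p): return cv2.remap(G,p[:,0].astype(np.float32),p[:,1].astype(np.float32),cv2.INTER_LINEAR).ravel()
def fit(ims,Gs,circs,x0,rad=20):
    def cost(v): return -sum(np.minimum(samp(G,proj(im,circ(v[0],v[1],r,z))),150).mean() for im,G in zip(ims,Gs) for r,z in circs)
    g=np.arange(-rad,rad+1,3.)
    b=min(((cost((x0[0]+a,x0[1]+c)),x0[0]+a,x0[1]+c) for a in g for c in g))
    s=minimize(cost,b[1:],method="Nelder-Mead",options=dict(initial_simplex=[b[1:],(b[1]+2,b[2]),(b[1],b[2]+2)]))
    return s.x,-s.fun
OBJ={"jar_1":((314,207),68,[(21,68),(32,50)]),"jar_2":((560,322),78,[(29,78),(40,60)]),
"jar_3":((476,192),88,[(37,88),(48,70)]),"jar_4":((394,312),98,[(45,98),(56,80)]),
"stack":((207,312),136,[(32,116),(40,88),(48,60),(56,32),(10,136)]),
"b1":((310,292),82,[(16,0)]),"b2":((480,296),82,[(16,0)]),}
E
python3 - <<'E'
from h import *
d=pickle.load(open("d0.pkl","rb"));ims=[d["top"],d["scene"]];Gs=[grad(i) for i in ims]
for im in ims: im["big"]=cv2.resize(im["pixels"][:,:,::-1],None,fx=4,fy=4,interpolation=cv2.INTER_CUBIC)
res={};tiles=[]
for n,(uv,z,cs) in OBJ.items():
    x0=unproj(ims[0],(uv[0]*.64,uv[1]*.64),z)[:2]
    if n[0]=="b": res[n]=x0;print(n,x0.round());continue
    out=[fit(ims,Gs,cs,x0),fit(ims[:1],Gs[:1],cs,x0),fit(ims[1:],Gs[1:],cs,x0)]
    print(n,x0.round(),*[(o[0].round(1),round(o[1])) for o in out])
    v=res[n]=out[0][0]
    t=[]
    for im in ims:
        for r,zz in cs:
            p=(proj(im,circ(*v,r,zz))*4+1.5).astype(int)
            cv2.polylines(im["big"],[p],True,(0,255,0),1)
        c=(proj(im,[[*v,z*.7]])[0]*4).astype(int)
        t.append(im["big"][c[1]-150:c[1]+150,c[0]-130:c[0]+130])
    tiles.append(np.vstack(t))
pickle.dump(res,open("res.pkl","wb"))
m=np.hstack(tiles);cv2.imwrite("pics/fit.png",cv2.resize(m,(800,int(m.shape[0]*800/m.shape[1])),interpolation=cv2.INTER_AREA))
for n in res: print(n,np.linalg.norm(res[n]), np.degrees(np.arctan2(res[n][1],res[n][0])))
E
```

```text
jar_1 [641. 137.] (array([655. , 143.7]), 508) (array([654.8, 143.5]), 269) (array([657.1, 142.1]), 242)
jar_2 [ 457. -271.] (array([ 459.2, -280.2]), 504) (array([ 458.3, -279.8]), 274) (array([ 461.9, -280.3]), 241)
jar_3 [ 669. -131.] (array([ 671.8, -136.6]), 517) (array([ 669.6, -135.9]), 279) (array([ 673.3, -137.1]), 259)
jar_4 [465.   1.] (array([471.3,  -0.7]), 483) (array([ 4.708e+02, -3.000e-01]), 244) (array([474.6,  -0.5]), 251)
stack [453. 283.] (array([473.3, 270.7]), 1203) (array([434.9, 278.9]), 614) (array([460.7, 287.4]), 636)
b1 [496. 135.]
b2 [ 496. -138.]
jar_1 670.5866319255448 12.371857364668942
jar_2 537.9777489628743 -31.389955212319112
jar_3 685.5057302635802 -11.494142824767849
jar_4 471.3232421946329 -0.08659169941184314
stack 545.2623540266226 29.76330834919661
b1 513.8331200940197 15.271622921864138
b2 514.8959041686771 -15.550507639733153
```

View pics/fit.png

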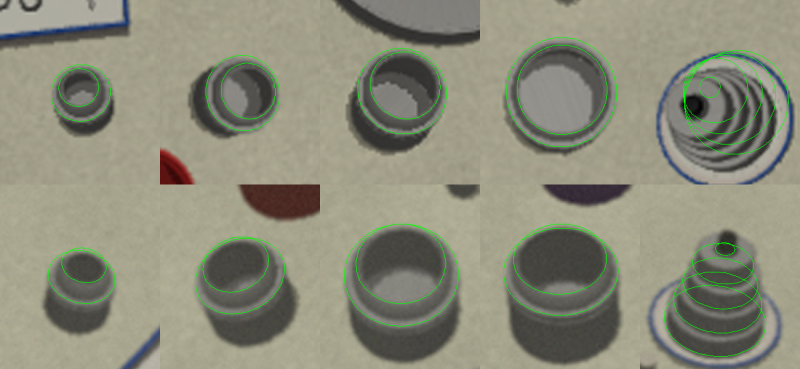

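Jar fits lie on the rims and shoulders in both views. The stack fit was off, so I'll locate the black knob by its dark pixels instead.

Run:
```python
from h import *
d=pickle.load(open("d0.pkl","rb"))
for n,(u,v) in (("top",(207,312)),("scene",(530,211))):
    im=d[n];u*=.64;v*=.64;u0,v0=int(u)-12,int(v)-10
    p=im["pixels"][v0:v0+20,u0:u0+24].max(2)
    m=(p<65).astype(np.uint8)
    k,l,s,c=cv2.connectedComponentsWithStats(m)
    i=1+np.argmax(s[1:,4]);uv=c[i]+[u0,v0];print(n,uv/.64,s[i],unproj(im,uv,136).round(1),unproj(im,uv,126).round(1))
ims=[d["top"],d["scene"]];Gs=[grad(i) for i in ims];cs=OBJ["stack"][2]
for a in ((ims,Gs),(ims[:1],Gs[:1]),(ims[1:],Gs[1:])):print(fit(*a,cs,(456,285),8))
```

```text
top [206.19283537 310.65167683] [ 7  5 11 10 82] [454.7 284.5 136. ] [456.  287.5 126. ]
scene [529.85026042 210.38411458] [ 9  6  7  8 48] [468.6 278.5 136. ] [461.1 287.5 126. ]
(array([459.38023785, 289.33167958]), np.float64(1180.0054931640625))
(array([458.58824062, 291.72230101]), np.float64(565.40185546875))
(array([460.53245926, 287.61393934]), np.float64(636.3203735351562))
```

Request:
apply_moves(moves="0.6 1 0.3 0;0.6 1 0.3 0;0.6 1 0.3 0;0.6 1 0.3 0;0.6 1 0.3 0")

```text
time: 0.72
ee_pos: [254.3, -347.5, 242.6]
orientation: [-3.102, -0.497, 0.0]
force: [-0.2, 1.0, 0.5]
grip_width: 1.002
finger_force: 0.0
```

Request:
apply_moves(moves="0.6 1 0.3 0;0.6 1 0.3 0;0.6 1 0.3 0;0.6 1 0.3 0;0.6 1 0 0")

```text
time: 1.35
ee_pos: [344.7, -197.7, 279.0]
orientation: [3.102, 0.497, 0.001]
force: [-0.4, -0.7, 0.4]
grip_width: 0.996
finger_force: 0.0
```

Request:
apply_moves(moves="0.5 1 0 0;0.5 1 0 0;0.5 1 0 0;0.5 1 0 0;0.5 1 0 0")

```text
time: 1.98
ee_pos: [419.3, -47.6, 278.4]
orientation: [-3.102, -0.497, 0.001]
force: [1.1, 0.2, -0.2]
grip_width: 0.997
finger_force: 0.0
```

```bash
python3 -c "
from station import monitor
o=monitor.get_obs();print(o['time'],o['ee_pos'],o['orientation'],o['qpos'])"
```

```text
1.975 [419.26166253 -47.57494082 278.37311047] [-3.10183619e+00 -4.97199145e-01  6.60253577e-04] [-1.13023582e-01  4.41921432e-02 -4.21719158e-02  1.48488032e+00
  4.18079062e-05  2.71068938e+00]
```

Request:
apply_moves(moves="0.11 0.93 -0.2 0.75;0.11 0.93 -0.2 0.75;0.11 0.93 -0.2 0.75;0.11 0.93 -0.2 0.75;0.11 0.93 -0.2 0.75", grip=0.4)

```text
time: 2.6
ee_pos: [435.3, 91.7, 248.1]
orientation: [-2.774, -1.474, 0.001]
force: [0.6, 0.6, -0.1]
grip_width: 0.597
finger_force: 0.0
```

Request:
apply_moves(moves="0.11 0.93 -0.2 0.75;0.11 0.93 -0.2 0.75;0.11 0.93 -0.2 0.75;0.11 0.93 -0.2 0.75")

```text
time: 3.1
ee_pos: [448.5, 203.3, 224.1]
orientation: [-2.298, -2.142, 0.001]
force: [-0.3, -0.1, 0.4]
grip_width: 0.601
finger_force: 0.0
```

Request:
apply_moves(moves="0.11 0.93 -0.2 0.75;0.11 0.93 -0.2 0.75;0.11 0.93 -0.2 0.75;0 0 0 0")

```text
time: 3.6
ee_pos: [458.3, 287.3, 205.4]
orientation: [-1.838, -2.547, 0.003]
force: [-0.2, 0.8, -0.2]
grip_width: 0.601
finger_force: 0.0
```

```bash
python3 -c "
from station import monitor,vision
import cv2,pickle
o=monitor.get_obs();print(o['time'],o['ee_pos'],o['orientation'],o['qpos'])
im=vision.get_image('wrist');pickle.dump((o,im),open('w1.pkl','wb'));print(im['T_tool_cam'].round(3) if hasattr(im['T_tool_cam'],'round') else im['T_tool_cam'],im['fx'])
cv2.imwrite('pics/w1.png',im['pixels'][:,:,::-1])
"
```

```text
3.6 [458.26724603 287.29621322 205.39438372] [-1.8382724  -2.54658025  0.00258193] [5.59876734e-01 2.64752042e-01 4.27180930e-02 1.35060200e+00
 1.60413091e-04 1.81036943e+00]
[[-1.00000e-03  9.55000e-01  2.96000e-01  7.56690e+01]
 [ 1.00000e+00  1.00000e-03  1.00000e-03 -2.44000e-01]
 [ 1.00000e-03  2.96000e-01 -9.55000e-01 -1.77952e+02]
 [ 0.00000e+00  0.00000e+00  0.00000e+00  1.00000e+00]] 336.269195984168
```

View pics/w1.png

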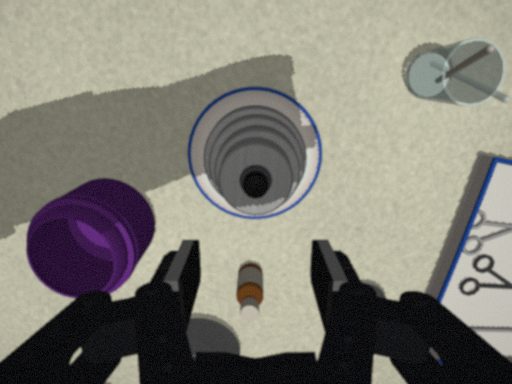

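The wrist view shows the knob midway between the fingers at (256,182). I'll unproject it.

```bash
cat >> h.py <<'E'
from scipy.spatial.transform import Rotation as Ro
def wim(o,im):
    W=np.eye(4);W[:3,:3]=Ro.from_rotvec(o["orientation"]).as_matrix();W[:3,3]=o["ee_pos"]
    im=dict(im);im["extrinsics"]=np.linalg.inv(W@np.array(im["T_tool_cam"]));return im
E
python3 - <<'E'
from h import *
o,im=pickle.load(open("w1.pkl","rb"));im=wim(o,im)
p=im["pixels"][160:206,235:280].max(2);k,l,s,c=cv2.connectedComponentsWithStats((p<55).astype(np.uint8))
i=1+np.argmax(s[1:,4]);uv=c[i]+[235,160];print(uv,s[i],unproj(im,uv,134),unproj(im,uv,136))
G=grad(im)
print(fit([im],[G],OBJ["stack"][2],(459,288),8))
E
```

```text
[255.12597403 181.01558442] [  5   6  31  32 770] [455.81377158 292.5670995  134.        ] [455.64283015 293.10151846 136.        ]
(array([456.76261689, 290.06043384]), np.float64(497.2613525390625))
```

Request:
apply_moves(moves="-0.03 0.07 -0.8 0;0 0 -0.8 0;0 0 -0.8 0;0 0 -0.45 0;0 0 0 0")

```text
time: 4.28
ee_pos: [457.3, 287.4, 120.7]
orientation: [-1.843, -2.543, 0.002]
force: [0.9, 0.4, 0.7]
grip_width: 0.606
finger_force: 0.0
```

Request:
apply_moves(moves="0 0 0 0;0 0 0 0;0 0 0 0;0 0 0 0", grip=1)

```text
time: 4.78
ee_pos: [457.8, 288.3, 121.3]
orientation: [1.842, 2.545, 0.0]
force: [0.0, 0.1, -0.1]
grip_width: 0.002
finger_force: 0.0
```

Request:
apply_moves(moves="0 0 0.3 0;0 0 0.5 0;0 0 0.5 0;0 0 0 0")

```text
time: 5.28
ee_pos: [458.6, 288.8, 161.9]
orientation: [1.841, 2.544, 0.004]
force: [0.0, 0.5, 0.1]
grip_width: -0.003
finger_force: 0.0
```

```bash
python3 -c "
from station import monitor,vision
import cv2,numpy as np
o=monitor.get_obs();print(o['time'],o['ee_pos'],o['force'],o['grip_width'])
w=vision.get_image('wrist')['pixels'];s=vision.get_image('scene')['pixels'][100:200,270:400]
cv2.imwrite('pics/g1.png',np.hstack([cv2.resize(w,(400,300)),cv2.resize(s,(390,300),interpolation=cv2.INTER_CUBIC)])[:,:,::-1])
"
```

```text
5.275 [458.63072649 288.83398594 161.90977567] [0.02277054 0.46784356 0.10553888] -0.0033855779937613023
```

View pics/g1.png

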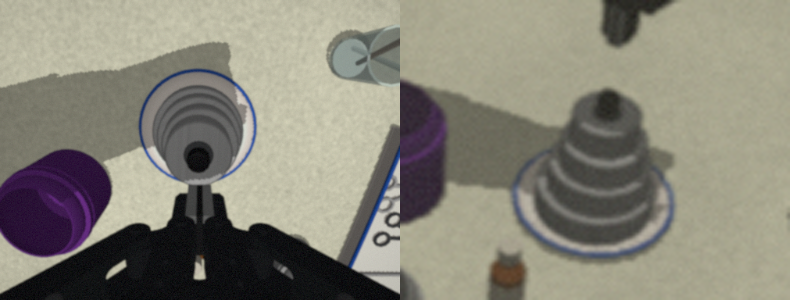

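The grip missed: the fingers closed above or beside the knob, and the stack is undisturbed. I'll triangulate the knob with the height left free, using all views.

Run:
```python
from h import *
from station import monitor,vision
from scipy.optimize import least_squares
d=pickle.load(open("d0.pkl","rb"));o,w=pickle.load(open("w1.pkl","rb"));w=wim(o,w)
o2=monitor.get_obs();w2=wim(o2,vision.get_image("wrist"));cv2.imwrite("pics/w2.png",cv2.resize(w2["pixels"][120:312,150:362],None,fx=3,fy=3,interpolation=cv2.INTER_CUBIC)[:,:,::-1])
print("tcp in w2",proj(w2,[o2["ee_pos"]]))
ims=[d["top"],d["scene"],w];G=[grad(i) for i in ims]
# free height offset
for sub in ([0,1,2],[0],[1],[2],[0,1]):
    def cost(v): return -sum(np.minimum(samp(G[k],proj(ims[k],circ(v[0],v[1],r,z+v[2]))),150).mean() for k in sub for r,z in OBJ["stack"][2][:4])
    best=min((minimize(cost,(458,288,h),method="Nelder-Mead",options=dict(initial_simplex=[(458,288,h),(462,288,h),(458,292,h),(458,288,h+4)])) for h in range(-36,14,6)),key=lambda s:s.fun)
    print(sub,best.x.round(1),best.fun)
for k in range(3):
    for zz in (96,106,116,126,136):pass
uv=[(206.19*.64,310.65*.64),(529.85*.64,210.38*.64),(255.1,181.)]
f=lambda X:np.concatenate([proj(i,[X])[0]-u for i,u in zip(ims,uv)])
s=least_squares(f,(458,288,120));print("knob",s.x,s.fun.round(1))
# jars with free height
for n in ("jar_4","jar_3"):
    cs=OBJ[n][2];x0=pickle.load(open("res.pkl","rb"))[n]
    def cost(v): return -sum(np.minimum(samp(G[k],proj(ims[k],circ(v[0],v[1],r,z+v[2]))),150).mean() for k in (0,1) for r,z in cs)
    b=min((minimize(cost,(*x0,h),method="Nelder-Mead",options=dict(initial_simplex=[(*x0,h),(x0[0]+4,x0[1],h),(x0[0],x0[1]+4,h),(*x0,h+4)])) for h in (-8,-3,3)),key=lambda s:s.fun);print(n,b.x)
```

```text
tcp in w2 [[255.95659776 224.43640971]]
[0, 1, 2] [467.4 278.7 -12.5] -1287.9815673828125
[0] [452.3 270.6  79.4] -480.3466796875
[1] [474.5 271.1  -1.6] -511.7087097167969
[2] [457.7 285.6  -0.7] -386.1024169921875
[0, 1] [467.6 278.3 -11.1] -961.7471313476562
knob [456.89240799 289.45992266 122.12648255] [-0.3 -0.2 -0.8  0.   0.1 -0. ]
jar_4 [ 4.71582970e+02  4.24067313e-02 -3.67241341e+00]
jar_3 [ 671.98615187 -136.34291017   -3.51103662]
```

View pics/w2.png

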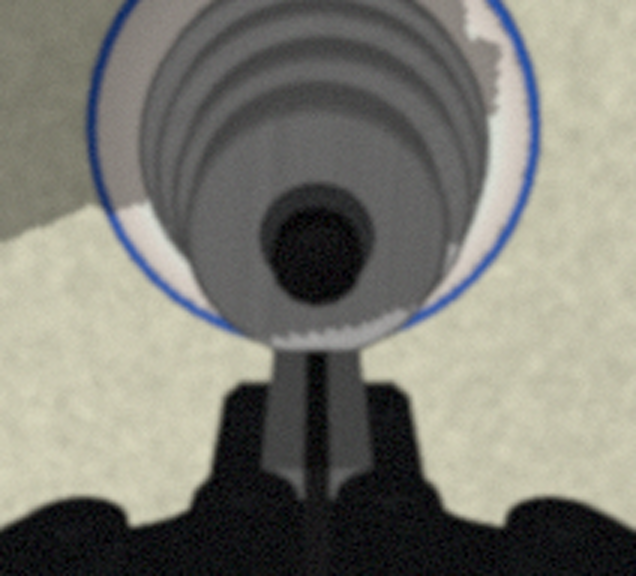

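Request:
apply_moves(moves="-0.03 0.03 -0.3 0;0 0 -0.6 0;0 0 -0.5 0;0 0 0 0", grip=0.55)

```text
time: 5.92
ee_pos: [455.8, 288.5, 116.4]
orientation: [-1.841, -2.544, 0.005]
force: [0.4, -0.6, -0.1]
grip_width: 0.451
finger_force: 0.0
```

Request:
apply_moves(moves="0 0 -0.1 0;0 0 0 0")

```text
time: 6.18
ee_pos: [457.0, 289.2, 115.3]
orientation: [1.842, 2.545, 0.001]
force: [0.5, 0.2, 0.2]
grip_width: 0.451
finger_force: 0.0
```

Request:
apply_moves(moves="0 0 -0.1 0;0 0 0 0")

```text
time: 6.42
ee_pos: [456.8, 289.1, 112.0]
orientation: [-1.842, -2.545, 0.0]
force: [-0.8, -0.3, 0.1]
grip_width: 0.447
finger_force: 0.0
```

Request:
apply_moves(moves="0 0 -0.1 0;0 0 0 0")

```text
time: 6.68
ee_pos: [456.7, 289.1, 108.9]
orientation: [-1.842, -2.545, 0.001]
force: [-0.4, -0.1, 1.1]
grip_width: 0.45
finger_force: 0.0
```

Run:
```python
from station import monitor,vision
import cv2,numpy as np
o=monitor.get_obs();print(o['time'],o['ee_pos'],o['force'],o['grip_width'])
w=vision.get_image('wrist')['pixels'][120:312,150:362];s=vision.get_image('scene')['pixels'][100:200,285:385]
cv2.imwrite('pics/g2.png',np.hstack([cv2.resize(x,(400,400),interpolation=cv2.INTER_CUBIC) for x in (w,s)])[:,:,::-1])
```

```text
6.675 [456.69884781 289.06169079 108.85339251] [-0.40718285 -0.09219229  1.08634585] 0.44976472036677745
```

View pics/g2.png

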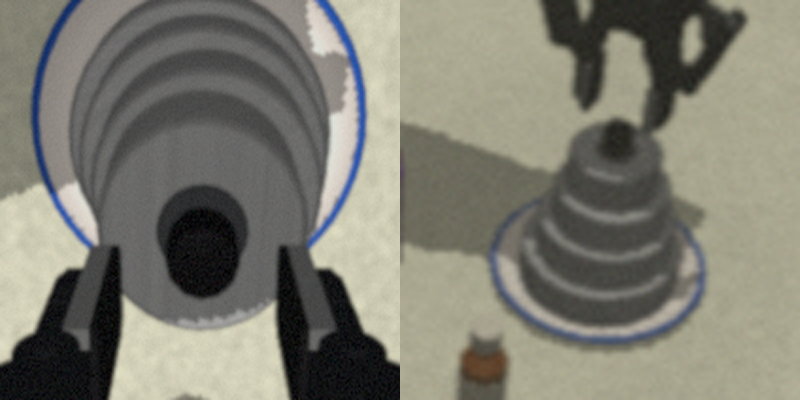

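Request:
apply_moves(moves="0 0 -0.15 0;0 0 -0.15 0;0 0 -0.15 0;0 0 0 0")

```text
time: 7.28
ee_pos: [456.6, 288.9, 95.1]
orientation: [-1.842, -2.545, 0.001]
force: [-0.1, -0.9, -0.6]
grip_width: 0.451
finger_force: 0.0
```

Request:
apply_moves(moves="0 0 -0.1 0;0 0 -0.1 0;0 0 0 0")

```text
time: 7.65
ee_pos: [456.7, 289.0, 89.3]
orientation: [-1.842, -2.545, 0.001]
force: [0.2, -0.3, 0.7]
grip_width: 0.449
finger_force: 0.0
```

Run:
```python
from station import monitor,vision
import cv2,numpy as np
o=monitor.get_obs();print(o['time'],o['ee_pos'],o['force'],o['grip_width'])
w=vision.get_image('wrist')['pixels'][120:312,150:362];s=vision.get_image('scene')['pixels'][100:200,285:385]
cv2.imwrite('pics/g3.png',np.hstack([cv2.resize(x,(400,400),interpolation=cv2.INTER_CUBIC) for x in (w,s)])[:,:,::-1])
```

```text
7.65 [456.68440256 289.00374801  89.2985293 ] [ 0.18451514 -0.32055479  0.66001846] 0.4488674892680928
```

View pics/g3.png

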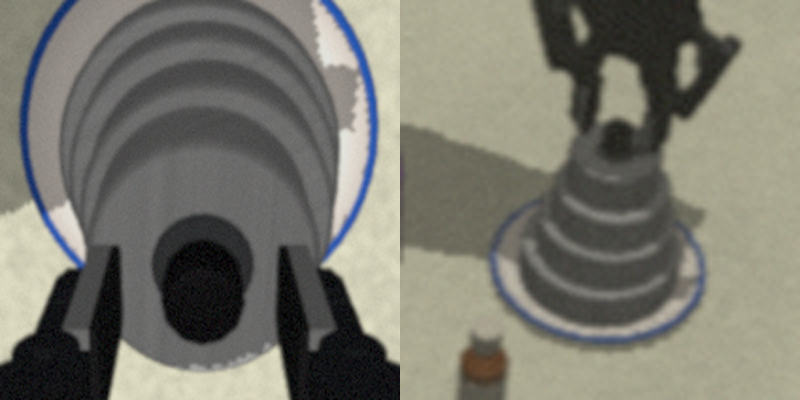

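Request:
apply_moves(moves="0 0 0 0;0 0 0 0;0 0 0 0", grip=1)

```text
time: 8.12
ee_pos: [457.0, 289.2, 89.9]
orientation: [1.842, 2.545, 0.001]
force: [-1.3, -0.2, 3.4]
grip_width: 0.201
finger_force: 58.5
```

Request:
apply_moves(moves="0 0 0.2 0;0 0 0.4 0;0 0 0.8 0;0 0 1 0;0 0 0 0")

```text
time: 8.75
ee_pos: [458.2, 290.0, 164.4]
orientation: [1.841, 2.544, 0.006]
force: [0.6, -0.0, -0.8]
grip_width: 0.198
finger_force: 58.6
```

Run:
```python
from station import monitor,vision
import cv2,numpy as np
o=monitor.get_obs();print(o['time'],o['ee_pos'],o['force'],o['torque'],o['grip_width'])
w=vision.get_image('wrist')['pixels'][120:312,150:362];s=vision.get_image('scene')['pixels'][100:200,285:385]
cv2.imwrite('pics/g4.png',np.hstack([cv2.resize(x,(400,400),interpolation=cv2.INTER_CUBIC) for x in (w,s)])[:,:,::-1])
```

```text
8.75 [458.15436043 289.96387521 164.37636868] [ 0.58527751 -0.04478442 -0.78010773] [-0.04157787 -0.01895137  0.00797138] 0.19838152390395739
```

View pics/g4.png

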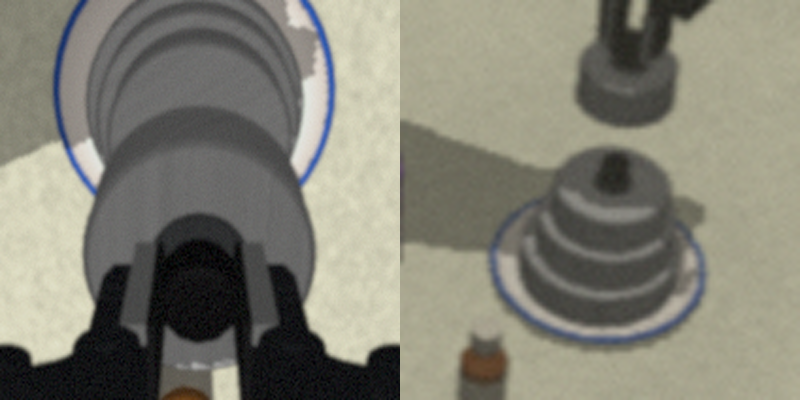

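Lid 1 is held level. The working grasp height is TCP ≈ knob middle − 36 mm. Now to jar 1.

Request:
apply_moves(moves="0.5 -0.35 0 0;0.94 -0.7 0 0;0.94 -0.7 0 0;0.94 -0.7 0 0;0.94 -0.7 0 0")

```text
time: 9.48
ee_pos: [585.8, 192.9, 160.5]
orientation: [-1.842, -2.544, 0.002]
force: [-0.9, 0.7, 0.2]
grip_width: 0.202
finger_force: 58.7
```

Request:
apply_moves(moves="0.94 -0.7 0 0;0.94 -0.7 -0.7 0;0.44 -0.35 -0.8 0;0 0 -0.8 0;0 0 0 0")

```text
time: 10.1
ee_pos: [652.9, 140.7, 89.6]
orientation: [-1.841, -2.541, 0.007]
force: [-0.5, -0.4, -0.1]
grip_width: 0.198
finger_force: 58.7
```

```bash
cat > look.py <<'E'
import sys
from h import *
from station import monitor,vision
# look.py name x y z half
n=sys.argv[1];P=list(map(float,sys.argv[2:5]));h=int(sys.argv[5])
o=monitor.get_obs();print(o['time'],o['ee_pos'],o['force'],o['grip_width'])
t=[]
for c in ("top","scene","wrist"):
    im=vision.get_image(c)
    if c=="wrist": im=wim(o,im);t.append(im["pixels"][70:326,128:384]);continue
    u=proj(im,[P])[0].astype(int);t.append(im["pixels"][max(0,u[1]-h):u[1]+h,u[0]-h:u[0]+h])
cv2.imwrite(f'pics/{n}.png',np.hstack([cv2.resize(x,(266,266),interpolation=cv2.INTER_CUBIC) for x in t])[:,:,::-1])
E
python3 look.py l1 655 143 90 45
```

```text
10.1 [652.89571949 140.66979726  89.5742782 ] [-0.50082056 -0.43417871 -0.10116943] 0.1983229257814573
```

View pics/l1.png

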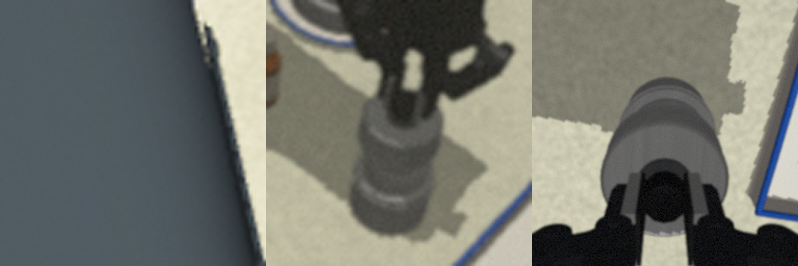

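```bash
cat > lidfit.py <<'E'
import sys
from h import *
from station import monitor,vision
r=float(sys.argv[1])
o=monitor.get_obs();e=o["ee_pos"];print(e.round(1))
for c in ("scene","wrist"):
    im=vision.get_image(c)
    if c=="wrist": im=wim(o,im)
    G=grad(im)
    for dz in (-3,0,3):
        print(c,dz,*[(np.round(a,1),round(b)) for a,b in [fit([im],[G],[(r,e[2]+26+dz),(r,e[2]-2+dz)],e[:2],8)]])
im=vision.get_image("scene");print(proj(im,[[655.5,143,115],[655.5,143,30]]))
E
python3 lidfit.py 32
```

```text
[654.7 141.9  93.3]
scene -3 (array([654.7, 143.8]), 192)
scene 0 (array([655.9, 141.8]), 193)
scene 3 (array([657.3, 139.7]), 193)
wrist -3 (array([653.8, 143.1]), 153)
wrist 0 (array([654.1, 142.1]), 150)
wrist 3 (array([652.6, 148.4]), 124)
[[353.77408047 208.86626088]
 [348.88897312 231.3147777 ]]
```

Lid 1 is within about 1 mm of the jar axis. Lowering.

Request:
apply_moves(moves="0.03 0.03 -0.4 0;0 0 -0.4 0;0 0 -0.3 0;0 0 -0.15 0;0 0 0 0")

```text
time: 11.02
ee_pos: [654.8, 143.0, 54.6]
orientation: [-1.842, -2.544, 0.001]
force: [-0.1, -0.5, -1.0]
grip_width: 0.202
finger_force: 58.7
```

Request:
apply_moves(moves="0 0 -0.1 0;0 0 -0.05 0;0 0 0 0")

```text
time: 11.4
ee_pos: [655.6, 143.1, 51.9]
orientation: [1.841, 2.544, 0.002]
force: [-1.9, 0.2, 7.3]
grip_width: 0.202
finger_force: 59.5
```

Request:
apply_moves(moves="0 0 -0.05 0;0 0 0 0")

```text
time: 11.65
ee_pos: [655.7, 143.2, 51.8]
orientation: [1.841, 2.543, 0.003]
force: [-4.5, -1.7, 17.1]
grip_width: 0.201
finger_force: 60.5
```

Request:
apply_moves(moves="0 0 0.05 0;0 0 0 0;0 0 0 0", grip=0.5)

```text
time: 12.02
ee_pos: [655.1, 143.0, 50.3]
orientation: [-1.842, -2.545, 0.0]
force: [0.2, -0.1, -0.5]
grip_width: 0.498
finger_force: 0.0
```

Request:
apply_moves(moves="0 0 0.5 0;0 0 1 0;0 0 1 0;-0.5 0.4 0.7 0;-0.9 0.7 0 0")

```text
time: 12.65
ee_pos: [613.5, 176.7, 148.9]
orientation: [1.842, 2.542, 0.004]
force: [-0.4, 0.2, -0.2]
grip_width: 0.5
finger_force: 0.0
```

Request:
apply_moves(moves="-0.95 0.7 0 0;-0.95 0.7 0 0;-0.95 0.7 0 0;-0.95 0.7 0 0;-0.9 0.7 0 0")

```text
time: 13.28
ee_pos: [470.0, 281.9, 147.1]
orientation: [-1.841, -2.545, -0.0]
force: [-0.0, 0.5, 0.4]
grip_width: 0.504
finger_force: 0.0
```

Request:
apply_moves(moves="-0.5 0.25 0 0;0 0 0 0")

```text
time: 13.52
ee_pos: [456.1, 289.0, 147.0]
orientation: [1.84, 2.547, 0.0]
force: [0.6, -0.2, 0.0]
grip_width: 0.499
finger_force: 0.0
```

```bash
python3 look.py l2 655 143 90 40
python3 - <<'E'
from h import *
from station import monitor,vision
o=monitor.get_obs();im=wim(o,vision.get_image("wrist"));print(o["ee_pos"])
# knob of lid 2, middle z=98 (black blob)
u=proj(im,[[457,289.5,98]])[0];print(u)
x0,y0=int(u[0])-30,int(u[1])-35
p=im["pixels"][y0:y0+70,x0:x0+60].max(2);k,l,s,c=cv2.connectedComponentsWithStats((p<55).astype(np.uint8))
i=1+np.argmax(s[1:,4]);uv=c[i]+[x0,y0];print(uv,s[i],unproj(im,uv,98),unproj(im,uv,104))
E
```

```text
13.525 [456.0619033  288.96188367 147.02579224] [ 0.59342077 -0.19836728  0.01964702] 0.4993618818317796
[457.79356961 288.19275692 146.6919352 ]
[255.34524357 195.49584342]
[257.15478615 194.63441955] [ 15  17  35  37 982] [458.01856271 290.50928169  98.        ] [457.37985597 292.34926891 104.        ]
```

View pics/l2.png

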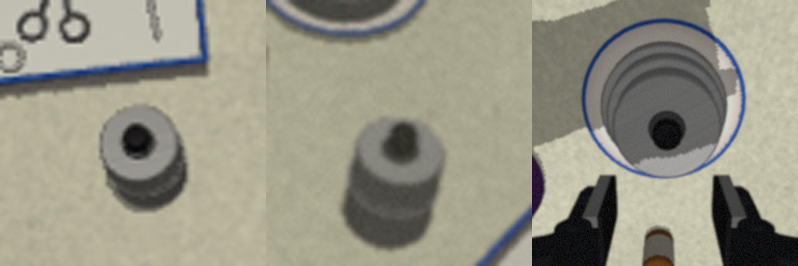

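Lid 1 sits level on jar 1, and lid 2's knob is exposed at about (458,290). Grasping lid 2.

Request:
apply_moves(moves="0 0.05 -0.7 0;0 0 -0.7 0;0 0 -0.7 0;0 0 -0.5 0;0 0 -0.2 0")

```text
time: 14.35
ee_pos: [457.2, 289.5, 61.7]
orientation: [-1.843, -2.544, 0.002]
force: [-0.1, -0.1, 0.8]
grip_width: 0.495
finger_force: 0.0
```

Request:
apply_moves(moves="0 0 0 0;0 0 0 0;0 0 0 0;0 0 0 0", grip=1)

```text
time: 14.85
ee_pos: [457.5, 290.3, 63.1]
orientation: [1.842, 2.545, 0.001]
force: [1.4, 0.2, 3.0]
grip_width: 0.201
finger_force: 58.8
```

Request:
apply_moves(moves="0 0 0.3 0;0 0 0.7 0;0 0 0.9 0;0 0 0.9 0;0 0 0 0")

```text
time: 15.48
ee_pos: [458.2, 290.8, 148.9]
orientation: [1.841, 2.544, 0.006]
force: [-0.1, 0.4, -2.1]
grip_width: 0.194
finger_force: 58.7
```

Request:
apply_moves(moves="0 -0.5 0 0;0 -1 0 0;0 -1 0 0;0 -1 0 0;0 -1 0 0")

```text
time: 16.1
ee_pos: [456.0, 153.0, 145.4]
orientation: [-1.842, -2.544, 0.003]
force: [0.7, 0.1, -1.9]
grip_width: 0.196
finger_force: 58.7
```

Request:
apply_moves(moves="0 -1 0 0;0 -1 0 0;0 -1 0 0;0 -1 0 0;0 -1 0 0")

```text
time: 16.73
ee_pos: [455.6, 3.4, 145.5]
orientation: [-1.841, -2.543, 0.002]
force: [-0.0, 0.5, -1.1]
grip_width: 0.201
finger_force: 58.7
```

Request:
apply_moves(moves="0 -1 0 0;0 -1 0 0;0 -1 0 0;0 -1 0 0;0 -1 0 0")

```text
time: 17.35
ee_pos: [455.5, -146.2, 145.5]
orientation: [-1.841, -2.543, 0.001]
force: [0.3, 0.9, -1.0]
grip_width: 0.199
finger_force: 58.7
```

Request:
apply_moves(moves="0 -1 0 0;0 -1 0 0;0 -1 0 0;0 -1 -0.4 0;0 -0.5 -0.5 0")

```text
time: 17.98
ee_pos: [455.9, -281.3, 118.2]
orientation: [-1.843, -2.542, 0.001]
force: [0.2, 0.3, -1.4]
grip_width: 0.194
finger_force: 58.7
```

Request:
apply_moves(moves="0 0 -0.5 0;0 0 0 0;0 0 0 0")

```text
time: 18.35
ee_pos: [457.2, -279.1, 104.7]
orientation: [-1.84, -2.546, -0.0]
force: [1.0, -0.4, -0.7]
grip_width: 0.198
finger_force: 58.7
```

```bash
python3 lidfit.py 40
```

```text
[ 457.2 -279.1  104.7]
scene -3 (array([ 456.3, -279.6]), 186)
scene 0 (array([ 458.4, -280.4]), 187)
scene 3 (array([ 460.5, -280.7]), 187)
wrist -3 (array([ 457.3, -280.9]), 176)
wrist 0 (array([ 456.4, -279.6]), 148)
wrist 3 (array([ 458.1, -276.5]), 129)
[[353.77408047 208.86626088]
 [348.88897312 231.3147777 ]]
```

Request:
apply_moves(moves="0.08 -0.03 -0.3 0;0 0 -0.4 0;0 0 -0.4 0;0 0 -0.2 0;0 0 0 0")

```text
time: 19.12
ee_pos: [459.1, -280.7, 64.9]
orientation: [-1.841, -2.544, 0.0]
force: [0.7, -0.4, 0.8]
grip_width: 0.198
finger_force: 58.7
```

Request:
apply_moves(moves="0 0 -0.1 0;0 0 0 0")

```text
time: 19.38
ee_pos: [459.9, -281.1, 63.1]
orientation: [1.841, 2.544, -0.0]
force: [-0.9, 0.4, 2.4]
grip_width: 0.194
finger_force: 58.9
```

Request:
apply_moves(moves="0 0 -0.05 0;0 0 0 0")

```text
time: 19.62
ee_pos: [460.1, -281.3, 63.0]
orientation: [1.841, 2.543, -0.0]
force: [-4.3, 2.1, 17.4]
grip_width: 0.193
finger_force: 60.6
```

Seated at the expected height (63). I'll release and return for lid 3.

Request:
apply_moves(moves="0 0 0.05 0;0 0 0 0;0 0 0 0", grip=0.5)

```text
time: 20.0
ee_pos: [459.5, -280.8, 62.4]
orientation: [-1.842, -2.545, 0.0]
force: [-0.0, -1.0, 0.0]
grip_width: 0.499
finger_force: 0.0
```

Request:
apply_moves(moves="0 0 0.6 0;0 0 1 0;0 0.3 1 0;0 1 0 0;0 1 0 0")

```text
time: 20.62
ee_pos: [459.6, -211.4, 140.7]
orientation: [1.843, 2.544, 0.0]
force: [0.7, 1.0, 0.0]
grip_width: 0.501
finger_force: 0.0
```

Request:
apply_moves(moves="0 1 0 0;0 1 0 0;0 1 0 0;0 1 0 0;0 1 0 0")

```text
time: 21.25
ee_pos: [459.4, -60.9, 140.4]
orientation: [-1.842, -2.545, 0.0]
force: [0.6, 0.6, 0.1]
grip_width: 0.501
finger_force: 0.0
```

Request:
apply_moves(moves="0 1 0 0;0 1 0 0;0 1 0 0;0 1 0 0;0 1 0 0")

```text
time: 21.88
ee_pos: [459.5, 89.1, 140.4]
orientation: [-1.842, -2.545, 0.0]
force: [-0.3, -0.9, -0.1]
grip_width: 0.5
finger_force: 0.0
```

Request:
apply_moves(moves="0 1 0 0;0 1 0 0;0 1 0 0;0 1 0 0;0 1 0 0")

```text
time: 22.5
ee_pos: [459.4, 239.1, 140.3]
orientation: [-1.842, -2.545, 0.001]
force: [1.1, 0.5, 0.1]
grip_width: 0.498
finger_force: 0.0
```

Request:
apply_moves(moves="0 1 0 0;0 0.7 0 0;0 0 0 0")

```text
time: 22.88
ee_pos: [459.4, 290.1, 140.2]
orientation: [-1.84, -2.546, 0.001]
force: [0.0, 0.0, 0.6]
grip_width: 0.503
finger_force: 0.0
```

```bash
cat > knob.py <<'E'
import sys
from h import *
from station import monitor,vision
z=float(sys.argv[1])
o=monitor.get_obs();im=wim(o,vision.get_image("wrist"));print(o["ee_pos"])
u=proj(im,[[457,289.5,z]])[0];x0,y0=int(u[0])-30,int(u[1])-35
p=im["pixels"][y0:y0+70,x0:x0+60].max(2);k,l,s,c=cv2.connectedComponentsWithStats((p<55).astype(np.uint8))
i=1+np.argmax(s[1:,4]);uv=c[i]+[x0,y0];print(uv,s[i],unproj(im,uv,z),unproj(im,uv,z+6))
E
python3 knob.py 70; python3 look.py l3 460 -280 90 45
```

```text
[459.38712743 290.10966404 140.1824236 ]
[253.37484737 187.80952381] [ 16  19  32  34 819] [457.33725397 290.15677698  70.        ] [456.80883439 291.89232521  76.        ]
22.925 [459.31128274 289.18415615 140.23628986] [-0.29777429 -0.14551414  0.59429624] 0.5000598256662938
```

View pics/l3.png

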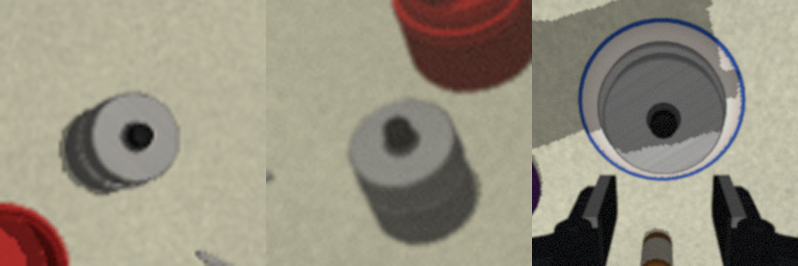

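Lid 2 sits level on jar 2. Grasping lid 3 (knob at 457,290).

Request:
apply_moves(moves="-0.06 0.02 -0.9 0;0 0 -0.9 0;0 0 -0.9 0;0 0 -0.6 0;0 0 -0.22 0")

```text
time: 23.7
ee_pos: [457.3, 288.6, 34.2]
orientation: [-1.843, -2.544, 0.003]
force: [0.5, -0.2, -0.6]
grip_width: 0.5
finger_force: 0.0
```

Request:
apply_moves(moves="0 0 0 0;0 0 0 0;0 0 0 0;0 0 0 0", grip=1)

```text
time: 24.2
ee_pos: [458.3, 289.9, 35.7]
orientation: [1.842, 2.544, 0.002]
force: [-0.1, -1.7, 5.2]
grip_width: 0.199
finger_force: 59.1
```

Request:
apply_moves(moves="0 0 0.3 0;0 0 0.8 0;0 0 0.9 0;0 0 0.9 0;0 0 0.8 0")

```text
time: 24.82
ee_pos: [457.7, 289.8, 147.4]
orientation: [1.842, 2.545, 0.001]
force: [0.2, -0.2, -1.5]
grip_width: 0.197
finger_force: 58.7
```

```bash
sleep 0; python3 lidfit.py 48
```

```text
[457.7 289.8 147.4]
scene -3 (array([458., 288.]), 254)
scene 0 (array([460.5, 285.8]), 254)
scene 3 (array([463.5, 282.5]), 255)
wrist -3 (array([457.5, 288.9]), 167)
wrist 0 (array([458.2, 289.7]), 129)
wrist 3 (array([458.3, 293.7]), 127)
[[353.77408047 208.86626088]
 [348.88897312 231.3147777 ]]
```

Request:
apply_moves(moves="0.24 -0.47 0 0;0.49 -0.975 0 0;0.49 -0.975 0 0;0.49 -0.975 0 0;0.49 -0.975 0 0")

```text
time: 25.6
ee_pos: [523.6, 156.5, 144.7]
orientation: [-1.842, -2.544, 0.003]
force: [0.6, 0.0, -0.1]
grip_width: 0.203
finger_force: 58.7
```

Request:
apply_moves(moves="0.49 -0.975 0 0;0.49 -0.975 0 0;0.49 -0.975 0 0;0.49 -0.975 0 0;0.49 -0.975 0 0")

```text
time: 26.22
ee_pos: [596.8, 10.3, 144.6]
orientation: [-1.842, -2.543, 0.002]
force: [0.6, -0.0, -1.3]
grip_width: 0.198
finger_force: 58.7
```

Request:
apply_moves(moves="0.49 -0.975 0 0;0.49 -0.975 0 0;0.49 -0.975 0 0;0.49 -0.975 0 0;0.49 -0.975 0 0")

```text
time: 26.85
ee_pos: [670.1, -136.0, 144.3]
orientation: [-1.841, -2.543, 0.002]
force: [0.2, 0.3, -1.1]
grip_width: 0.194
finger_force: 58.7
```

Request:
apply_moves(moves="0.04 -0.09 -0.5 0;0 0 -0.5 0;0 0 -0.2 0;0 0 0 0;0 0 0 0")

```text
time: 27.48
ee_pos: [672.1, -136.0, 110.6]
orientation: [1.841, 2.545, 0.0]
force: [1.2, 0.0, -1.6]
grip_width: 0.201
finger_force: 58.7
```

```bash
sleep 0; python3 lidfit.py 48
```

```text
[ 672.1 -136.   110.6]
scene -3 (array([ 673.3, -137.1]), 171)
scene 0 (array([ 674.9, -138.1]), 172)
scene 3 (array([ 676.3, -138.9]), 173)
wrist -3 (array([ 672. , -137.1]), 148)
wrist 0 (array([ 671.3, -133.1]), 121)
wrist 3 (array([ 673.6, -130.7]), 123)
[[353.77408047 208.86626088]
 [348.88897312 231.3147777 ]]
```

Request:
apply_moves(moves="-0.02 0 -0.3 0;0 0 -0.4 0;0 0 -0.3 0;0 0 -0.15 0;0 0 0 0")

```text
time: 28.25
ee_pos: [671.1, -136.6, 74.9]
orientation: [-1.842, -2.544, 0.001]
force: [0.2, 0.6, -1.2]
grip_width: 0.197
finger_force: 58.6
```

Request:
apply_moves(moves="0 0 -0.07 0;0 0 0 0")

```text
time: 28.5
ee_pos: [671.7, -136.7, 73.8]
orientation: [1.841, 2.544, 0.0]
force: [1.1, -0.6, 0.5]
grip_width: 0.196
finger_force: 58.9
```

Request:
apply_moves(moves="0 0 -0.05 0;0 0 0 0")

```text
time: 28.75
ee_pos: [671.8, -136.7, 73.7]
orientation: [1.841, 2.543, 0.001]
force: [-3.1, 1.0, 10.8]
grip_width: 0.195
finger_force: 59.8
```

Request:
apply_moves(moves="0 0 0.03 0;0 0 0 0;0 0 0 0", grip=0.5)

```text
time: 29.12
ee_pos: [671.3, -136.6, 72.6]
orientation: [-1.842, -2.545, 0.0]
force: [-0.4, -0.1, 0.5]
grip_width: 0.499
finger_force: 0.0
```

Request:
apply_moves(moves="0 0 0.6 0;0 0 1 0;-0.2 0.4 0.6 0;-0.49 0.975 0 0;-0.49 0.975 0 0")

```text
time: 29.75
ee_pos: [635.1, -64.8, 138.7]
orientation: [-1.842, -2.544, -0.0]
force: [-0.2, -0.1, 0.0]
grip_width: 0.5
finger_force: 0.0
```

Request:
apply_moves(moves="-0.49 0.975 0 0;-0.49 0.975 0 0;-0.49 0.975 0 0;-0.49 0.975 0 0;-0.49 0.975 0 0")

```text
time: 30.38
ee_pos: [561.1, 81.7, 138.7]
orientation: [-1.841, -2.545, 0.0]
force: [-0.5, 0.5, -0.2]
grip_width: 0.501
finger_force: 0.0
```

Request:
apply_moves(moves="-0.49 0.975 0 0;-0.49 0.975 0 0;-0.49 0.975 0 0;-0.49 0.975 0 0;-0.49 0.975 0 0")

```text
time: 31.0
ee_pos: [487.5, 227.7, 138.7]
orientation: [-1.841, -2.545, 0.0]
force: [0.1, -0.1, -0.3]
grip_width: 0.501
finger_force: 0.0
```

Request:
apply_moves(moves="-0.49 0.975 0 0;-0.49 0.975 0 0;-0.05 0.15 0 0;0 0 0 0")

```text
time: 31.5
ee_pos: [457.6, 289.5, 138.7]
orientation: [1.841, 2.546, -0.001]
force: [0.3, -0.4, 0.5]
grip_width: 0.499
finger_force: 0.0
```

```bash
python3 knob.py 42
```

```text
[457.57954209 289.50904418 138.69221716]
[254.08766716 179.36106984] [ 15  21  29  30 673] [456.13900721 289.17940126  42.        ] [455.64801194 290.75595484  48.        ]
```

Request:
apply_moves(moves="-0.03 0 -1 0;0 0 -1 0;0 0 -1 0;0 0 -0.9 0;0 0 -0.47 0")

```text
time: 32.17
ee_pos: [456.9, 288.1, 6.4]
orientation: [-1.843, -2.543, 0.003]
force: [-0.3, -0.4, 1.0]
grip_width: 0.499
finger_force: 0.0
```

Request:
apply_moves(moves="0 0 0 0;0 0 0 0;0 0 0 0;0 0 0 0", grip=1)

```text
time: 32.67
ee_pos: [457.5, 289.7, 8.3]
orientation: [1.842, 2.545, 0.001]
force: [-0.5, 1.6, -1.5]
grip_width: 0.198
finger_force: 58.6
```

Request:
apply_moves(moves="0 0 0.3 0;0 0 0.9 0;0 0 1 0;0 0 1 0;0 0 1 0")

```text
time: 33.3
ee_pos: [457.1, 289.5, 135.5]
orientation: [1.842, 2.545, 0.001]
force: [0.6, -0.0, -0.5]
grip_width: 0.198
finger_force: 58.7
```

Request:
apply_moves(moves="0 0 0.3 0;0 0 0 0")

```text
time: 33.55
ee_pos: [457.3, 289.6, 142.9]
orientation: [1.842, 2.545, 0.001]
force: [-0.6, 0.2, -1.5]
grip_width: 0.198
finger_force: 58.7
```

Request:
apply_moves(moves="0.05 -0.47 0 0;0.05 -0.92 0 0;0.05 -0.92 0 0;0.05 -0.92 0 0;0.05 -0.92 0 0")

```text
time: 34.17
ee_pos: [463.8, 163.0, 141.5]
orientation: [-1.842, -2.544, 0.003]
force: [1.2, 1.0, -0.7]
grip_width: 0.196
finger_force: 58.7
```

Request:
apply_moves(moves="0.05 -0.92 0 0;0.05 -0.92 0 0;0.05 -0.92 0 0;0.05 -0.92 0 0;0.05 -0.92 0 0")

```text
time: 34.8
ee_pos: [471.0, 25.2, 141.5]
orientation: [-1.842, -2.543, 0.002]
force: [0.8, 0.0, -0.3]
grip_width: 0.195
finger_force: 58.7
```

Request:
apply_moves(moves="0 -0.92 -0.3 0;0 0 -0.4 0;0 0 -0.1 0;0 0 0 0;0 0 0 0")

```text
time: 35.42
ee_pos: [472.2, -0.1, 118.9]
orientation: [1.841, 2.546, 0.0]
force: [0.6, 0.1, -0.6]
grip_width: 0.197
finger_force: 58.7
```

```bash
sleep 0; python3 lidfit.py 56
```

```text
[ 4.722e+02 -1.000e-01  1.189e+02]
scene -3 (array([475.6,   1. ]), 181)
scene 0 (array([ 4.774e+02, -3.000e-01]), 181)
scene 3 (array([479.7,  -2.1]), 180)
wrist -3 (array([472.3,  -1.4]), 155)
wrist 0 (array([473.3,   2.4]), 133)
wrist 3 (array([474. ,   3.2]), 130)
[[353.77408047 208.86626088]
 [348.88897312 231.3147777 ]]
```

Request:
apply_moves(moves="-0.05 0 -0.3 0;0 0 -0.4 0;0 0 -0.25 0;0 0 -0.15 0;0 0 0 0")

```text
time: 36.2
ee_pos: [470.4, -0.7, 85.3]
orientation: [-1.842, -2.544, 0.001]
force: [-0.2, -0.4, -0.9]
grip_width: 0.199
finger_force: 58.7
```

Request:
apply_moves(moves="0 0 -0.07 0;0 0 0 0")

```text
time: 36.45
ee_pos: [471.0, -0.7, 84.0]
orientation: [1.842, 2.544, 0.001]
force: [0.7, -0.3, 2.5]
grip_width: 0.196
finger_force: 59.0
```

Request:
apply_moves(moves="0 0 -0.05 0;0 0 0 0")

```text
time: 36.7
ee_pos: [471.1, -0.7, 83.8]
orientation: [1.841, 2.544, 0.002]
force: [-6.0, 0.3, 19.7]
grip_width: 0.196
finger_force: 60.8
```

Seated at the expected 84. I'll release, retreat clear and check.

Request:
apply_moves(moves="0 0 0.06 0;0 0 0 0;0 0 0 0", grip=0.5)

```text
time: 37.08
ee_pos: [470.6, -0.7, 83.7]
orientation: [-1.842, -2.545, 0.0]
force: [-0.4, -0.2, 0.8]
grip_width: 0.502
finger_force: 0.0
```

Request:
apply_moves(moves="0 0 0.6 0;0 0 1 0;0 0 1 0;0 0 1 0;-1 0 1 0")

```text
time: 37.7
ee_pos: [441.5, -0.7, 222.3]
orientation: [-1.842, -2.545, 0.0]
force: [-0.4, -0.0, -0.9]
grip_width: 0.497
finger_force: 0.0
```

Request:
apply_moves(moves="-1 0 0 0;-1 0 0 0;-1 0 0 0;-1 0 0 0;0 0 0 0")

```text
time: 38.33
ee_pos: [319.1, -0.7, 222.0]
orientation: [1.842, 2.545, 0.0]
force: [-0.2, 0.5, 0.5]
grip_width: 0.499
finger_force: 0.0
```

```bash
python3 -c "
from station import monitor,vision
import cv2,numpy as np
print(monitor.get_obs()['ee_pos'])
t=vision.get_image('top')['pixels'][80:290,120:400];s=vision.get_image('scene')['pixels'][110:340,110:390]
cv2.imwrite('pics/end.png',np.hstack([cv2.resize(x,(400,320),interpolation=cv2.INTER_CUBIC) for x in (t,s)])[:,:,::-1])"
```

```text
[319.13277904  -0.67182615 221.97991685]
```

View pics/end.png

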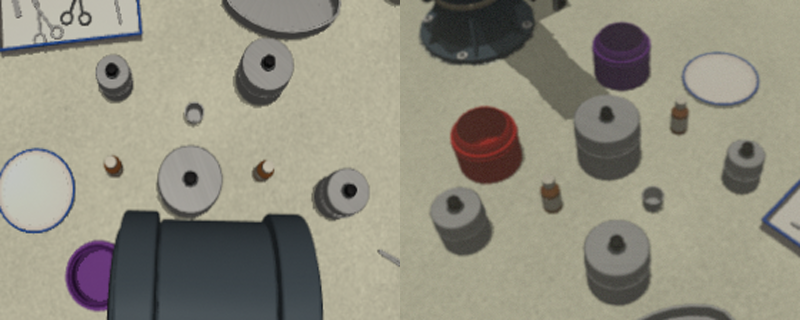

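All four lids sit level on their jars, both bottles are still upright, and the plate is empty.

```bash
python3 -c "
from station import bot
print(bot.finish_job())"
```

```text
the job is handed in; nothing more can be done
None
```

All four lids are pushed down and sitting level on their jars, both bottles are still upright where they stood, and I handed the job in at about 38 s of the 99 s allowed.

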